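Clamp the LED board in the fixture

ROBOT

A 6-joint arm with a two-finger parallel gripper is mounted at the origin on the work surface. World frame = base frame: x ahead of the robot, y to its left, z up, the work surface at z = 0. Lengths are in m, angles in rad, forces in N, time in s.
With the tool pointing down it reaches from about 0.225 to 0.875 m from the base axis. Payload 3.4 kg.
Tool frame: the origin (TCP) lies at the very end of the fingers, on their centre line; the grasp point (between the pads) lies 19 mm behind it; x points along the fingers, z is the direction in which the jaws open and shut, and the axes are right-handed (so a half turn about x gives the same grasp; the last joint's range is limited). The gripper opens to 85 mm and grips with 20 to 120 N. Pads are 22 mm wide; open, the fingers measure 114 mm over their backs; the gripper's body (76 mm by 85 mm) begins 54 mm behind the grasp point. The pads swing forward as they close: fully open they stand 13 mm farther back than shut.
Start: joints at [0.998, 0.276, 1.505, -0, 1.361, -0.121], TCP at [0.251, 0.517, 0.209] pointing down, gripper open.
Joint ranges: [-2.89, 2.89], [-0.75, 2.08], [0.22, 2.7], [-1.18, 4.32], [0.11, 2.71], [-2.7, 2.7]. Speed limits (rad/s): [2.57, 2.57, 3.14, 3.14, 3.14, 3.14].

INTERFACE

Orientations are given as a unit quaternion [x, y, z, w].
In Python, from workcell import ctrl, get_obs, vision, models gives the robot as it stands. Calls block until the motion is done:
- ctrl.move_ptp(position, orientation): joint-space move of the TCP to a pose.
- ctrl.move_l(position, frame=None, velocity=0.15, stop_force=None): straight line of the TCP; frame=None keeps the orientation; velocity is the mean speed in m/s. With stop_force (N) it stops when the force on the tool has changed by that much, and returns True; else False.
- ctrl.goto_joints(angles): joint-space move.
- ctrl.set_gripper(opening): finger opening in m; the grip force is fixed at half the most; returns when the fingers have stopped.
- ctrl.sleep(seconds).
- ctrl.inverse_kinematics(position, orientation): joint angles nearest the present ones, or None.
- get_obs(): the state.
- vision.snapshot(name): name is "scene" or "top" or "wrist"; returns a dict with "color" (384x512x3 uint8, red, green, blue), "range_z" (384x512 float32, m along the optical axis (not along the pixel's ray), 0 where there is no reading), "vertical_fov" (degrees; the focal length in pixels is half the picture's height over the tangent of half this angle, whatever the lens; pixels are square), "cx", "cy" (the principal point, pixels), "T" (4x4, takes a point from camera to world coordinates). Camera axes: x right, y up, looking along -z (the intrinsics and any distortion apply to the point x, -y, -z); pixel columns grow to the right and rows downward; lengths in m; the calibration is good to about 2 mm. A picture is of the moment at which its call begins.
A pose or a line that the arm cannot do raises ctrl.MotionError and nothing moves.
- ctrl.job_done(): hands the job in, once; it reports no verdict.
Trained networks look in a picture, given as the dict that the camera call returned (one of the last four; its "shot" number tells which), for a name from the list of things; names that differ only in an ending like _2 or _b are one class to them, and where a whole thing is asked for, a point or a joint stands for the part that bears it (a point fixed in the world has none). Each returns a list of dicts, best first, with "confidence" (0 to 1); they miss things now and then, are a little off and sometimes report something else, mostly with a low value. They report only what shows in the picture. A call takes as long as a camera call. They do not tell look-alikes from the thing itself.
- models.look_for(query, picture): "extent" ([left, top, right, bottom] in pixels, round what is visible of it).
- models.cut_out(query, picture): "region" (384x512 bool, what is visible of it) and "extent" ([left, top, right, bottom] in pixels, round what is visible of it).
The state is a dict: "time_s": time; "qpos": joint angles; "qd": joint speeds; "tau": joint torques, N m; "tcp_pos": TCP position; "orientation": TCP orientation; "contact_force": force on the tool from outside, world axes, zero at the start; "wrist_torque": the same for the moment, N m; "finger_gap": finger opening in m.
Only numpy, scipy, OpenCV 4.12 (cv2) and the standard library are available. Lean on these libraries where they do the work, as an engineer would, in place of code of your own. Each camera call takes 0.05 s, during which the arm holds its last target. There are 200 camera calls.

TASK

Close the quick clamp on the LED board: push the steel strap round by its blue finger post until it lies over the board against its stop, then push the red cam lever fully down. Nothing needs gripping, only pushing: keep the board down in its nest, and leave everything else on the bench where it stands.

Things in the scene. Friction and masses are not known exactly. Their poses are not given: they have to be found in the camera images.
- fixture: Aluminium base plate, 130 (x) x 250 (y) x 12 mm, bolted to the bench, standing anywhere and turned. Origin under its centre; x and y lie in the bench plane, z up. Along its y axis stand the strap's pivot (y = -85), the board's nest (y = 0) and the grey lever tower (y = +75 to +119, 30 wide, top 58 mm above the bench). A steel stop pin (x = -17.5, y = 75, 42 high) ends the strap's swing.
- strap (a joint): Angle of the steel clamp strap about its upright pivot, rad. 0 = home: strap along the fixture's +y, over the board, against its stop (a hard end). Positive = swung open towards the fixture's +x side (up to 1.9); at angle a the strap points along (sin a, cos a) in the fixture's x, y. Starts 0.9 to 1.7. It stays where it is left (dry friction 0.1 Nm, about 1.5 N at the post). Strap 24 wide, 8 thick, underside 24 and top 32 above the bench, reaching 162 from the pivot.
- strap_pivot (a point): Point on the strap's upright pivot axis at the strap's top face, 32 mm above the bench; fixed to the fixture at x = 0, y = -85. The pivot's head ends 38 above the bench.
- strap_post (a point): Centre of the top end of the blue finger post, an upright round pin of 13 mm diameter fixed on the strap, 70 mm from the pivot axis; it runs from 32 to 72 mm above the bench.
- lever (a joint): Angle of the red-ended cam lever, rad. 0 = standing up, 80 degrees above level; 1.396 = fully down, level (a hard end). It tips outwards, towards the fixture's +y, away from the board: its elevation is 1.396 minus this value. Starts 0 to 0.35. It stays where it is left (dry friction 0.3 Nm, about 4 N at the paddle).
- lever_hinge (a point): Point on the lever's hinge axis (along the fixture's x), 48 mm above the bench; fixed to the fixture at x = 0, y = +85.
- lever_pad (a point): Middle of the inner face (upper face once the lever is down) of the red paddle: 77 mm out along the lever from the hinge axis and 5 mm off its centre line. Lever bar 14 wide, 10 thick; paddle 26 wide, 10 thick, from 59 to 95 mm from the hinge axis.
- led_board: Green LED board, 100 (x) x 70 (y) x 4 mm, lying loose in the fixture's nest between low steel pins, underside 18 and top 22 mm above the bench. Origin under its centre.
- multimeter: black hand-held multimeter lying flat, 70 x 130 x 28 (dial to 37 high), on the robot's side of the fixture (sizes in mm); origin at the underside. Bystander, not to be moved.
- solder_reel: orange reel, 52 diameter, 40 high, standing near the fixture on the robot's side (sizes in mm); origin at the underside. Bystander, not to be moved.
- screw_jar: clear jar with grey lid, 48 diameter, 50 high, standing beyond the fixture near the lever end (sizes in mm); origin at the underside. Bystander, not to be moved.
- water_bottle: green bottle with blue cap, 64 diameter, 200 high, well to the robot's left (sizes in mm); origin at the underside. Bystander, not to be moved.
- phone: black phone lying flat, 75 x 150 x 9, to the robot's left (sizes in mm); origin at the underside. Bystander, not to be moved.
- safety_glasses: blue-framed safety glasses, 135 wide, 45 high, to the robot's right (sizes in mm); origin at the underside. Bystander, not to be moved.
- screwdriver: red-handled screwdriver lying flat, 170 long, to the robot's right (sizes in mm). Bystander, not to be moved.
Not all that is in view belongs to the job. Of the things like the led_board, leave any that is orange or pink; of the rest the larger one is meant.

How it is judged:
By the outcome, as a careful person would: the job done as asked, in the order asked, and still so for the second after the job is handed in, with the robot touching nothing.
It also fails if it takes over 45 s, if anything falls off the work surface, if the arm or the gripper's body presses on something with over 40 N, if the wrist force passes 120 N, or if a joint passes its speed limit or range.

## Working session

There is one attempt and no reset: what is moved stays moved. The work goes in short steps, each a Python script; the robot and the scene stay as the last script left them, time stands still between calls to the robot, and variables do not carry over. Pictures are saved under pics/ and viewed, about 8 in all and at most 12, crops included, and the job is handed in when it is done.

```bash
mkdir -p pics; cat > h.py <<'E'
import numpy as np, cv2
from workcell import ctrl, get_obs, vision, models
def f_of(s): return s["color"].shape[0]/2/np.tan(np.radians(s["vertical_fov"])/2)
def world(s,u,v,z=None):
    "pixel -> world with range image"
    zz=s["range_z"][np.asarray(v,int),np.asarray(u,int)] if z is None else z
    f=f_of(s); p=np.stack([(u-s["cx"])/f*zz,-(v-s["cy"])/f*zz,-zz,np.ones_like(zz)])
    return (s["T"]@p)[:3].T
def proj(s,P):
    P=np.atleast_2d(P); c=np.linalg.inv(s["T"])@np.c_[P,np.ones(len(P))].T
    f=f_of(s); return np.c_[s["cx"]+f*c[0]/-c[2], s["cy"]+f*c[1]/c[2]]
def cloud(s,mask=None):
    m=s["range_z"]>0
    if mask is not None: m&=mask
    v,u=np.nonzero(m); return world(s,u,v),u,v
def save(s,n,k=1): cv2.imwrite("pics/"+n,cv2.resize(s["color"][:,:,::-1],None,fx=k,fy=k))
E
python3 - <<'E'
from h import *
import pickle
for c in("top","scene"):
    s=vision.snapshot(c); save(s,c+"1.png",1.5); print(c,{k:s[k] for k in s if k not in("color","range_z")})
    for q in("fixture","led_board","strap","strap_post","lever","lever_pad","multimeter","solder_reel","screw_jar"):
        print(q,[(np.round(d["extent"]).astype(int).tolist(),round(d["confidence"],2)) for d in models.look_for(q,s)[:3]])
    pickle.dump(s,open(c+".pkl","wb"))
E
```

```text
top {'vertical_fov': 56.29261234071659, 'cx': 256.88101373443106, 'cy': 189.68596172354347, 'T': array([[ 0.02570886,  0.98061453, -0.19425293,  0.30742043],
       [-0.99964147,  0.02667259,  0.00234689, -0.00406652],
       [ 0.00748262,  0.19412295,  0.98094867,  1.22674452],
       [ 0.        ,  0.        ,  0.        ,  1.        ]]), 'shot': 1}
fixture [([234, 172, 315, 233], 0.81), ([287, 230, 330, 254], 0.56)]
led_board [([320, 154, 340, 182], 0.89), ([191, 231, 225, 260], 0.87), ([245, 127, 264, 142], 0.76)]
strap [([262, 168, 302, 203], 0.63)]
strap_post [([261, 167, 304, 202], 0.57)]
lever []
lever_pad [([242, 208, 251, 219], 0.57)]
multimeter [([290, 227, 330, 251], 0.85)]
solder_reel [([246, 247, 262, 259], 0.51), ([223, 177, 237, 196], 0.51)]
screw_jar [([130, 152, 175, 171], 0.52), ([223, 180, 236, 194], 0.45), ([262, 192, 289, 227], 0.36)]
scene {'vertical_fov': 51.76315267804853, 'cx': 257.2601377425243, 'cy': 196.5543931040319, 'T': array([[ 0.69256674, -0.3783767 ,  0.61415176,  1.18271308],
       [ 0.7211906 ,  0.38130456, -0.57835193, -0.64226395],
       [-0.01534397,  0.84346779,  0.53696057,  0.6861179 ],
       [ 0.        ,  0.        ,  0.        ,  1.        ]]), 'shot': 2}
fixture [([188, 171, 280, 262], 0.81)]
led_board [([219, 216, 258, 238], 0.92), ([198, 281, 237, 305], 0.85), ([283, 199, 299, 223], 0.74)]
strap [([215, 221, 278, 244], 0.92), ([154, 210, 206, 246], 0.7)]
strap_post [([215, 226, 280, 243], 0.78)]
lever [([247, 172, 257, 205], 0.74)]
lever_pad [([248, 170, 257, 205], 0.57)]
multimeter [([156, 210, 209, 246], 0.82)]
solder_reel [([212, 188, 224, 205], 0.53)]
screw_jar [([286, 201, 302, 223], 0.51), ([213, 224, 279, 242], 0.38)]
```

View pics/top1.png

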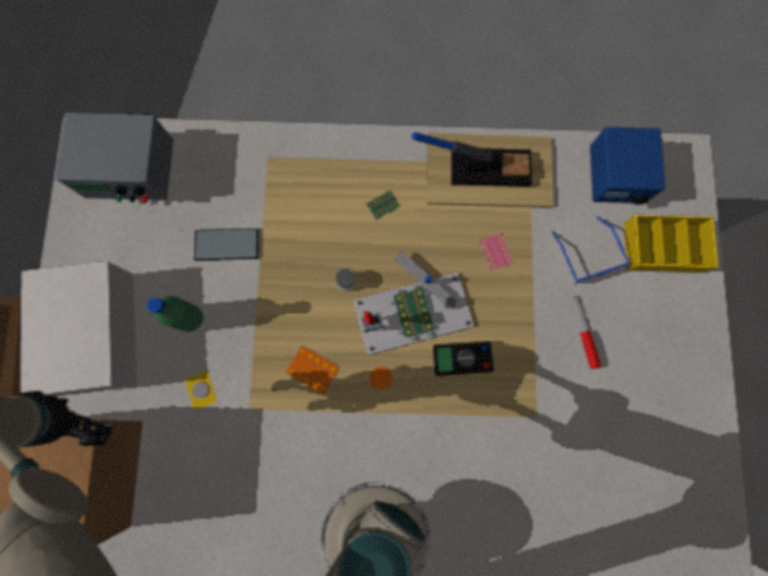

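View pics/scene1.png

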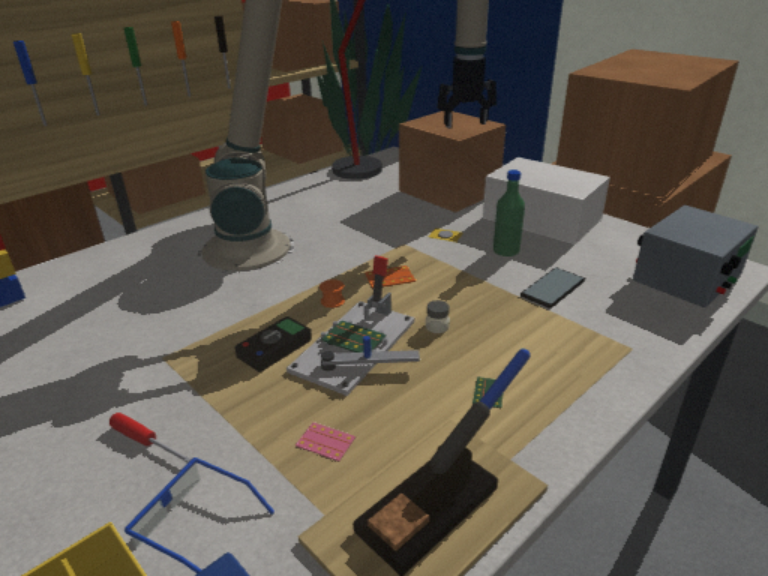

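The pictures show the fixture at about (275,208) in the 512-px top frame. Its lever tower is on the left and the strap is swung open, up and to the left. There are four board candidates in that frame: green in the nest (276,208), small green (255,136), orange (208,246) and pink (330,168). The green one in the nest fits, because it's larger than the other green one and neither orange nor pink. The wrist view will confirm it.

```bash
python3 - <<'E'
from h import *
import pickle
from scipy.spatial.transform import Rotation as R
pts=[]
for c in("top","scene"):
    s=pickle.load(open(c+".pkl","rb"))
    P,u,v=cloud(s)
    bench=P[(P[:,0]>.3)&(P[:,0]<.6)&(P[:,1]>-.25)&(P[:,1]<.25)&(abs(P[:,2])<.02)]
    print(c,"bench z",np.median(bench[:,2]))
    C=world(s,np.array([275 if c=="top" else 235]),np.array([208 if c=="top" else 230]))[0]; print("C",C)
    m=(np.linalg.norm(P[:,:2]-C[:2],axis=1)<.16)&(P[:,2]>.007)&(P[:,2]<.026)
    col=s["color"][v,u].astype(int)
    m&= (np.ptp(col,axis=1)<30)
    Q=P[m]; print(len(Q)); 
    r=cv2.minAreaRect((Q[:,:2]*1000).astype(np.float32)); print(r)
    g=(np.linalg.norm(P[:,:2]-C[:2],axis=1)<.1)&(P[:,2]>.012)&(P[:,2]<.03)&(col[:,1]>col[:,0]+15)&(col[:,1]>col[:,2]+10)
    print("board",g.sum(),P[g].mean(0))
print(get_obs()["orientation"])
E
```

```text
top bench z 0.0010641997770024503
C [ 0.48494304 -0.0701623   0.01835848]
2199
((463.04754638671875, -70.76316833496094), (257.2208557128906, 266.9100036621094), 12.537003517150879)
board 265 [ 0.48686952 -0.07097721  0.02140163]
scene bench z 0.0024462656463996035
C [ 0.50475285 -0.09044977  0.0231618 ]
2289
((512.5377807617188, -79.72705078125), (225.31277465820312, 286.650634765625), 3.513575792312622)
board 234 [ 0.48597625 -0.07112498  0.02261341]
[-0.37529897  0.5992467   0.37533232  0.59931605]
```

```bash
cat >> h.py <<'E'
from scipy.spatial.transform import Rotation as R
def down(yaw, tilt_axis=None, tilt=0):
    "tool x down, jaw direction z at world angle yaw; optional tilt about a world axis"
    x=np.array([0,0,-1.]); z=np.array([np.cos(yaw),np.sin(yaw),0]); y=np.cross(z,x)
    r=R.from_matrix(np.c_[x,y,z])
    if tilt_axis is not None: r=R.from_rotvec(np.array(tilt_axis)*tilt)*r
    return r.as_quat()
E
python3 - <<'E'
from h import *
import pickle
ctrl.move_l([0.251,0.517,0.36])
o=get_obs(); m=R.from_quat(o["orientation"]).as_matrix(); print(m.round(2).tolist())
best=None
for yaw in np.arange(-np.pi,np.pi,np.pi/12):
    q=ctrl.inverse_kinematics([0.43,-0.07,0.38],down(yaw))
    if q is not None:
        d=abs(np.array(q)-o["qpos"]).max(); print(round(yaw,2),np.round(q,2).tolist()) if abs(q[5])<1.7 else 0
        if best is None or abs(q[5])<best[0]: best=(abs(q[5]),yaw)
print(best)
ctrl.move_ptp([0.43,-0.07,0.38],down(best[1]))
s=vision.snapshot("wrist"); save(s,"w1.png",1.5); pickle.dump(s,open("w1.pkl","wb"))
print(s["T"].round(3).tolist(),s["vertical_fov"],get_obs()["time_s"])
E
```

```text
[[-0.0, -0.9, 0.44], [-0.0, 0.44, 0.9], [-1.0, 0.0, -0.0]]
-1.83 [-0.32, 0.01, 1.42, -0.0, 1.71, 1.51]
-1.57 [-0.32, 0.01, 1.42, -0.0, 1.71, 1.25]
-1.31 [-0.32, 0.01, 1.42, -0.0, 1.71, 0.99]
-1.05 [-0.32, 0.01, 1.42, -0.0, 1.71, 0.73]
-0.79 [-0.32, 0.01, 1.42, -0.0, 1.71, 0.46]
-0.52 [-0.32, 0.01, 1.42, -0.0, 1.71, 0.2]
-0.26 [-0.32, 0.01, 1.42, -0.0, 1.71, -0.06]
0.0 [-0.32, 0.01, 1.42, -0.0, 1.71, -0.32]
0.26 [-0.32, 0.01, 1.42, -0.0, 1.71, -0.58]
0.52 [-0.32, 0.01, 1.42, -0.0, 1.71, -0.84]
0.79 [-0.32, 0.01, 1.42, -0.0, 1.71, -1.11]
1.05 [-0.32, 0.01, 1.42, -0.0, 1.71, -1.37]
1.31 [-0.32, 0.01, 1.42, -0.0, 1.71, -1.63]
(np.float64(0.05955564219309073), np.float64(-0.2617993877991478))
[[0.966, 0.248, 0.07, 0.447], [-0.258, 0.931, 0.259, -0.003], [-0.001, -0.268, 0.963, 0.545], [0.0, 0.0, 0.0, 1.0]] 63.78373918984026 4.4083
```

View pics/w1.png

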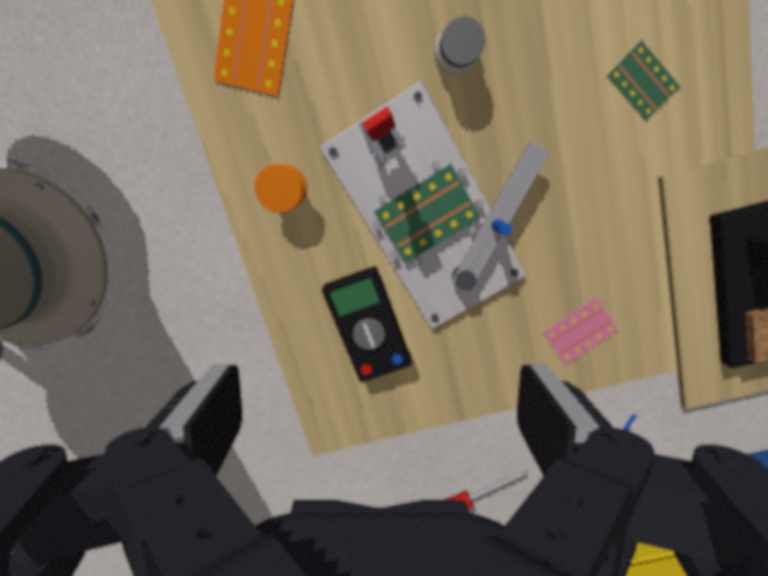

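The wrist view confirms the board: it's the larger green one, lying in the nest at about (430,212), with the small green one at (643,82), orange at (255,45) and pink at (580,330). The post is at (502,228), the pivot at (465,278), the red paddle at (379,124), the jar at (460,45), the reel at (280,188) and the multimeter at (367,325). Next I'll get the fixture pose and the strap angle from depth.

```bash
python3 - <<'E'
from h import *
import pickle
s=pickle.load(open("w1.pkl","rb"))
P,u,v=cloud(s); col=s["color"][v,u].astype(int)
near=np.linalg.norm(P[:,:2]-[.486,-.071],axis=1)<.16
px=np.array([[420,82],[320,148],[433,330],[525,277]])/1.5
f=f_of(s); 
def onz(uv,z):
    d=np.c_[(uv[:,0]-s["cx"])/f,-(uv[:,1]-s["cy"])/f,-np.ones(len(uv))]@s["T"][:3,:3].T; o=s["T"][:3,3]
    return o+d*((z-o[2])/d[:,2])[:,None]
print("corners",onz(px,.012).round(4).tolist())
bench=near&(P[:,2]<.006); print("bench z",np.median(P[bench,2]))
m=near&(P[:,2]>.008)&(P[:,2]<.017)&(np.ptp(col,axis=1)<30)
img=np.zeros(s["range_z"].shape,np.uint8); img[v[m],u[m]]=255
img=cv2.morphologyEx(img,cv2.MORPH_OPEN,np.ones((3,3)))
n,l,st,ce=cv2.connectedComponentsWithStats(img); print(st[1:].tolist())
k=[i for i in range(1,n) if st[i,4]>300]; yy,xx=np.nonzero(np.isin(l,k))
Q=onz(np.c_[xx,yy].astype(float),.012)
print("plate",cv2.minAreaRect((Q[:,:2]*1000).astype(np.float32)),len(Q))
for nm in("led_board","strap","lever","strap_post","solder_reel","screw_jar","multimeter"):
    try: s2=vision.snapshot("wrist") if nm=="led_board" else s2
    except Exception as e: print(e)
    for d in models.cut_out(nm,s2)[:2]:
        r=d["region"]; A,_,_=cloud(s2,r); 
        b=cv2.minAreaRect((A[:,:2]*1000).astype(np.float32))
        print(nm,round(d["confidence"],2),np.round(d["extent"]).tolist(),A.mean(0).round(4),np.percentile(A[:,2],[5,95]).round(3),np.round(b[0]),np.round(b[1]),round(b[2],1))
blue=near&(col[:,2]>col[:,0]+50)&(col[:,2]>col[:,1]+30); B=P[blue]; print("post",blue.sum(),B[B[:,2]>.065].mean(0),B[:,2].max(),u[blue].mean()*1.5,v[blue].mean()*1.5)
red=near&(col[:,0]>col[:,1]+80)&(col[:,1]<60)&(P[:,2]>.06); B=P[red]; print("red",red.sum(),B.mean(0),B.min(0),B.max(0))
st=near&(P[:,2]>.028)&(P[:,2]<.036)&(P[:,0]>.45)&(P[:,1]<.05); B=P[st]; print("strap",cv2.minAreaRect((B[:,:2]*1000).astype(np.float32)),np.median(B[:,2]))
E
```

```text
corners [[0.5102, 0.0658, 0.012], [0.3882, 0.0291, 0.012], [0.4599, -0.2103, 0.012], [0.5804, -0.1733, 0.012]]
bench z 0.0005058893604149572
[[214, 55, 97, 97, 3785], [307, 115, 15, 21, 160], [319, 137, 7, 8, 47], [316, 146, 7, 8, 34], [248, 151, 16, 20, 153], [260, 153, 90, 66, 2662]]
plate ((483.982421875, -70.3319091796875), (129.38047790527344, 248.906005859375), 16.577512741088867) 6447
led_board 0.92 [139.0, 0.0, 195.0, 64.0] [0.3484 0.1486 0.0039] [0.002 0.006] [348. 151.] [97. 73.] 62.0
led_board 0.81 [362.0, 200.0, 408.0, 241.0] [ 0.6362 -0.2625  0.0025] [0.001 0.004] [ 637. -265.] [78. 59.] 21.3
strap 0.95 [303.0, 96.0, 366.0, 196.0] [ 0.5594 -0.0922  0.0336] [0.029 0.049] [563. -96.] [179.  34.] 48.6
lever 0.78 [241.0, 72.0, 264.0, 103.0] [0.4558 0.0229 0.1127] [0.051 0.141] [457.  20.] [26. 34.] 16.8
lever 0.24 [214.0, 54.0, 362.0, 218.0] [ 0.4915 -0.0622  0.0218] [0.01  0.066] [519. -60.] [206. 250.] 16.4
strap_post 0.84 [301.0, 96.0, 366.0, 197.0] [ 0.5595 -0.092   0.033 ] [0.027 0.049] [565. -97.] [178.  37.] 48.6
strap_post 0.69 [301.0, 319.0, 347.0, 338.0] [ 0.4757 -0.4495  0.0154] [0.011 0.024] [ 482. -451.] [96. 15.] 8.3
solder_reel 0.72 [172.0, 111.0, 205.0, 145.0] [ 3.372e-01 -1.000e-04  3.610e-02] [0.004 0.041] [335.  -0.] [49. 51.] 74.6
solder_reel 0.18 [241.0, 75.0, 266.0, 100.0] [0.4556 0.0232 0.1172] [0.058 0.141] [456.  20.] [25. 31.] 15.5
screw_jar 0.81 [290.0, 10.0, 325.0, 52.0] [0.5505 0.0836 0.0427] [0.015 0.051] [553.  85.] [44. 46.] 22.6
multimeter 0.56 [216.0, 179.0, 274.0, 252.0] [ 0.3849 -0.1771  0.0279] [0.023 0.035] [ 382. -188.] [ 76. 142.] 5.2
post 94 [ 0.5539561  -0.09861781  0.07102518] 0.0731841019742343 501.3989361702128 226.6595744680851
red 126 [0.45385585 0.02859284 0.14817605] [ 0.44289278 -0.06304215  0.13759228] [0.46560593 0.03681808 0.47554567]
strap ((558.5762939453125, -94.68235778808594), (171.36819458007812, 24.65625), 48.59114456176758) 0.03156886576225293
```

```bash
cat >> h.py <<'E'
C=np.array([.484,-.0703]); YAW=np.radians(16.55)
FX=np.array([np.cos(YAW),np.sin(YAW)]); FY=np.array([-FX[1],FX[0]])
def fix(x,y,z): return np.r_[C+x*FX+y*FY,z]
E
python3 - <<'E'
from h import *
import pickle
ctrl.set_gripper(0.0)
Zp=.046
def pose(a,z=Zp):
    d=np.array([np.sin(a),np.cos(a)]); t=np.array([-np.cos(a),np.sin(a)])  # t: closing direction
    p=np.array([0,-.085])+.070*d-t*.0175
    return fix(p[0],p[1],z), down(YAW+np.pi/2-a)
for a in(1.2,.6,-.07): print(a,pose(a)[0].round(3),np.round(ctrl.inverse_kinematics(*pose(a)),2))
ctrl.move_ptp(*pose(1.2,.13)); 
print("down hit",ctrl.move_l(pose(1.2)[0],stop_force=8))
for a in list(np.arange(1.0,.05,-.2))+[0,-.08]:
    p,q=pose(a); h=ctrl.move_l(p,q,velocity=.06,stop_force=12)
    o=get_obs(); print(round(a,2),h,o["contact_force"].round(1) if hasattr(o["contact_force"],"round") else o["contact_force"],o["time_s"],np.round(np.array(o["tcp_pos"])-p,4))
    if h: break
p=np.array(get_obs()["tcp_pos"]); b=p+np.r_[FX*.02,0]; ctrl.move_l(b,velocity=.1)
ctrl.move_l(b+[0,0,.13])
ctrl.move_ptp(fix(0,-.03,.33),down(YAW))
s=vision.snapshot("wrist"); save(s,"w2.png",1.5); pickle.dump(s,open("w2.pkl","wb")); print(get_obs()["time_s"])
E
```

```text
1.2 [ 0.574 -0.123  0.046] [-0.33  0.43  1.71 -0.    1.   -0.99]
0.6 [ 0.546 -0.09   0.046] [-0.29  0.38  1.79 -0.    0.97 -1.55]
-0.07 [ 0.5   -0.08   0.046] [-0.3   0.32  1.89 -0.    0.93 -2.23]
down hit False
1.0 False [0.4 0.6 0. ] 7.8 [ 0.001  -0.0002  0.0013]
0.8 False [0.5 0.1 1.2] 8.1917 [ 0.0006 -0.0003  0.0005]
0.6 False [ 0.1  0.1 -0.6] 8.5833 [ 0.0004 -0.0003  0.0001]
0.4 False [ 0.1 -0.3  0.3] 8.975 [ 0.0001 -0.0002 -0.0001]
0.2 False [-0.2 -0.1 -0.4] 9.3667 [ 0.0002 -0.0001 -0.0001]
0 False [0.4 0.3 0.9] 9.7583 [ 0.0006 -0.0002  0.0001]
-0.08 False [5.4 2.5 1.9] 10.0083 [ 0.0044 -0.      0.0012]
12.8833
```

View pics/w2.png

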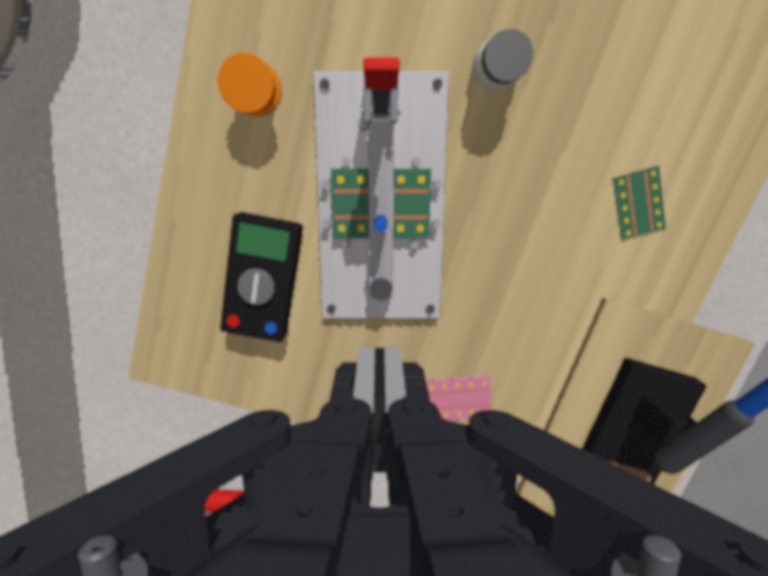

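The strap now lies along the fixture axis across the board: post at (380,223), pivot at (380,290), board still in its nest. The paddle is upright at (381,73). I'll check the strap angle numerically, then push the lever.

```bash
cat >> h.py <<'E'
def strap_angle(s):
    P,u,v=cloud(s); r=P[:,:2]-C; L=np.c_[r@FX,r@FY]
    col=s["color"][v,u].astype(int)
    blue=(abs(L)<.1).all(1)&(col[:,2]>col[:,0]+50)&(col[:,2]>col[:,1]+30)&(P[:,2]>.06)
    b=(abs(L[:,0])<.03)&(P[:,2]>.028)&(P[:,2]<.036)&(L[:,1]>-.065)&(L[:,1]<.06)
    k=np.polyfit(L[b,1],L[b,0],1)
    return "strap fit angle %.3f, n %d, x at y0 %.4f, post %s"%(k[0],b.sum(),k[1],L[blue].mean(0).round(4))
E
python3 - <<'E'
from h import *
import pickle
s=pickle.load(open("w2.pkl","rb")); print(strap_angle(s))
P,u,v=cloud(s); r=P[:,:2]-C; L=np.c_[r@FX,r@FY,P[:,2]]; col=s["color"][v,u].astype(int)
red=(abs(L[:,0])<.03)&(L[:,1]>.06)&(L[:,1]<.16)&(col[:,0]>col[:,1]+60)&(L[:,2]>.06)
print("paddle",L[red].mean(0).round(4),L[red].min(0).round(4),L[red].max(0).round(4))
q=down(YAW); h=.011; rc=.080; seen=[]
def pose(e,gap=0):
    y=.085+rc*np.cos(e)-.005*np.sin(e); z=.048+rc*np.sin(e)+.005*np.cos(e)
    return fix(0,y-h-gap,z)
E0=np.radians(80)
for e in(E0,.7,-.03): print(e,pose(e).round(3),np.round(ctrl.inverse_kinematics(pose(e),q),2))
up=pose(E0,.025); up[2]=.2
ctrl.move_ptp(up,q)
print("down hit",ctrl.move_l(pose(E0,.025),stop_force=8))
for e in list(np.arange(E0,.1,-.15))+[0.0,-.08]:
    p=pose(e); hit=ctrl.move_l(p,velocity=.06,stop_force=25)
    o=get_obs(); print(round(e,2),hit,np.round(o["contact_force"],1),o["time_s"],np.round(np.array(o["tcp_pos"])-p,4))
    if hit: break
p=np.array(get_obs()["tcp_pos"]); ctrl.move_l(p+[0,0,.15])
ctrl.move_ptp(fix(0,-.03,.33),q)
s=vision.snapshot("wrist"); save(s,"w3.png",1.5); pickle.dump(s,open("w3.pkl","wb"))
print(strap_angle(s))
P,u,v=cloud(s); r=P[:,:2]-C; L=np.c_[r@FX,r@FY,P[:,2]]; col=s["color"][v,u].astype(int)
red=(abs(L[:,0])<.03)&(L[:,1]>.06)&(L[:,1]<.2)&(col[:,0]>col[:,1]+60)&(L[:,2]>.02)
print("paddle",L[red].mean(0).round(4),np.percentile(L[red],[3,97],axis=0).round(4)); t=red&(L[:,2]>.04); print("slope",np.polyfit(L[t,1],L[t,2],1),get_obs()["time_s"])
E
```

```text
strap fit angle -0.002, n 1279, x at y0 0.0005, post [ 0.0001 -0.0147]
paddle [0.0004 0.1024 0.1336] [-0.0119  0.0948  0.1117] [0.0133 0.1108 0.1423]
1.3962634015954636 [0.46  0.009 0.128] [-0.13  0.17  1.87 -0.    1.11 -0.42]
0.7 [0.446 0.056 0.103] [-0.03  0.18  1.92 -0.    1.04 -0.32]
-0.03 [0.44  0.077 0.051] [ 0.02  0.24  2.   -0.    0.9  -0.27]
down hit False
1.4 False [-0.6 -0.  -0.6] 14.7583 [0.     0.0003 0.0002]
1.25 False [ 0.1  0.4 -0.2] 15.1083 [-0.0002  0.0003 -0.0002]
1.1 False [-0.1  0.1 -0.5] 15.4583 [-0.0003  0.0003 -0.0002]
0.95 False [-0.2  2.6  5.6] 15.8083 [0.0006 0.0012 0.0006]
0.8 True [-1.4  4.9  4.9] 16.025 [ 0.0014 -0.0009  0.0053]
strap fit angle 0.002, n 1286, x at y0 0.0001, post [ 0.0003 -0.0146]
paddle [0.0005 0.1119 0.1291] [[-0.0102  0.1033  0.1114]
 [ 0.0113  0.1211  0.1382]]
slope [ 1.47197542 -0.03569788] 17.9333
```

View pics/w3.png

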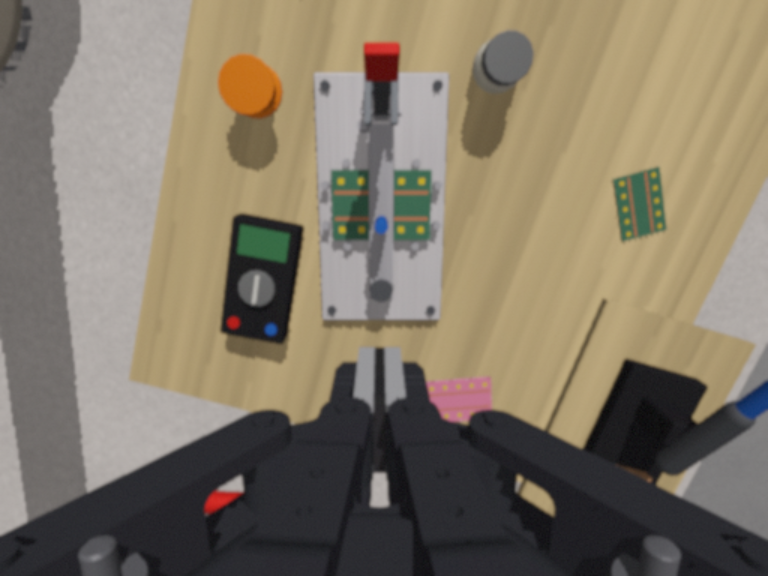

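The strap is home (0.00 rad), but the lever only got to about 70° elevation before the push stopped early. I'll repeat the push and watch it through the scene camera.

```bash
cat >> h.py <<'E'
def lever_pose(e,rc=.08,h=.011,gap=0):
    return fix(0,.085+rc*np.cos(e)-.005*np.sin(e)-h-gap,.048+rc*np.sin(e)+.005*np.cos(e))
E
python3 - <<'E'
from h import *
q=down(YAW); E0=np.radians(75)
up=lever_pose(E0,gap=.02); up[2]=.2
ctrl.move_ptp(up,q); ctrl.move_l(lever_pose(E0,gap=.02),stop_force=8)
tiles=[]
def shot():
    s=vision.snapshot("scene"); c=proj(s,fix(0,.12,.11))[0].astype(int)
    t=s["color"][c[1]-40:c[1]+40,c[0]-52:c[0]+52,::-1]; tiles.append(cv2.resize(t,None,fx=3.8,fy=3.6,interpolation=cv2.INTER_CUBIC))
for e in(1.25,1.1,.95,.9):
    p=lever_pose(e); hit=ctrl.move_l(p,velocity=.06,stop_force=12)
    o=get_obs(); print(e,hit,np.round(o["contact_force"],1),o["time_s"],np.round(np.array(o["tcp_pos"])-p,4)); shot()
    if hit: break
while len(tiles)<4: tiles.append(tiles[-1]*0)
cv2.imwrite("pics/seq.png",np.vstack([np.hstack(tiles[:2]),np.hstack(tiles[2:4])]))
E
```

```text
1.25 False [-0.3 -0.2 -0.2] 19.8333 [-0.      0.0004  0.0002]
1.1 False [ 0.3 -0.3 -0.3] 20.2333 [-0.0004  0.0003 -0.0003]
0.95 False [ 0.4 -0.3 -0.4] 20.6333 [-0.0003  0.0003 -0.0002]
0.9 False [-0.7  1.   4.3] 20.9333 [-0.      0.0003  0.0005]
```

View pics/seq.png

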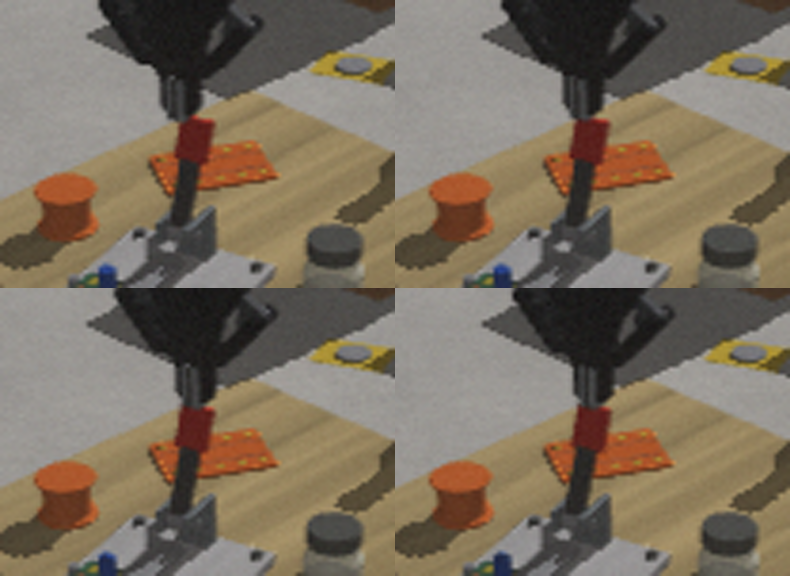

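The picture explains it: the shut fingertips are sitting on top of the paddle's end, so the real tip is about 20 mm above the nominal TCP. I'll measure that from the w3 depth picture, where the fingertips show at about (380,350).

```bash
python3 - <<'E'
from h import *
import pickle
for n,zt,y in(("w3.pkl",.33,-.03),):
    s=pickle.load(open(n,"rb")); P,u,v=cloud(s); T=fix(0,y,zt)
    r=P[:,:2]-T[:2]; L=np.c_[r@FX,r@FY,P[:,2]-zt]
    m=(abs(L[:,0])<.03)&(abs(L[:,1])<.04)&(abs(L[:,2])<.06)
    for lo in np.arange(-.02,.05,.005):
        k=m&(L[:,2]>=lo)&(L[:,2]<lo+.005)
        if k.sum()>3: print(round(lo,3),k.sum(),np.percentile(L[k,0],[2,98]).round(4),np.percentile(L[k,1],[2,98]).round(4))
    k=m&(L[:,1]<.03); print("lowest",np.percentile(L[k,2],[0,.5,2,5]).round(4))
print(get_obs()["finger_gap"],get_obs()["tcp_pos"])
E
```

```text
0.025 139 [-0.0118  0.0106] [0.0087 0.0136]
0.03 258 [-0.0137  0.0121] [0.0087 0.0136]
0.035 275 [-0.0135  0.0123] [0.0087 0.0136]
0.04 318 [-0.0137  0.0122] [0.0087 0.0135]
0.045 355 [-0.0137  0.0124] [0.0087 0.0136]
0.05 234 [-0.0135  0.0122] [0.009  0.0136]
lowest [0.0245 0.0258 0.0275 0.0292]
7.730635758963392e-06 [0.44981917 0.04485073 0.1142134 ]
```

The measured tip is 24.5 mm above the reported TCP with the gripper shut, and the side face is at +11 mm as assumed. I'll redo the lever push with that correction.

```bash
python3 - <<'E'
from h import *
import pickle
q=down(YAW); E0=np.radians(75); D=np.array([0,0,-.0245])
p=np.array(get_obs()["tcp_pos"]); ctrl.move_l(p+[0,0,.06])
up=lever_pose(E0,gap=.025); up[2]=p[2]+.06
ctrl.move_l(up); print("down hit",ctrl.move_l(lever_pose(E0,gap=.025)+D,velocity=.1,stop_force=8))
for e in list(np.arange(1.25,.1,-.15))+[0.0,-.05,-.10]:
    p=lever_pose(e)+D; hit=ctrl.move_l(p,velocity=.06,stop_force=25)
    o=get_obs(); print(round(e,2),hit,np.round(o["contact_force"],1),o["time_s"],np.round(np.array(o["tcp_pos"])-p,4))
    if hit: break
s=vision.snapshot("scene"); save(s,"sc2.png")
p=np.array(get_obs()["tcp_pos"]); ctrl.move_l(p+[0,0,.2])
ctrl.move_ptp(fix(0,-.03,.33),q)
s=vision.snapshot("wrist"); save(s,"w4.png",1.5); pickle.dump(s,open("w4.pkl","wb"))
print(strap_angle(s))
P,u,v=cloud(s); r=P[:,:2]-C; L=np.c_[r@FX,r@FY,P[:,2]]; col=s["color"][v,u].astype(int)
red=(abs(L[:,0])<.03)&(L[:,1]>.06)&(L[:,1]<.2)&(col[:,0]>col[:,1]+60)&(L[:,2]>.02)
print("paddle",red.sum(),L[red].mean(0).round(4),np.percentile(L[red],[3,97],axis=0).round(4)); t=red&(L[:,2]>.04); print("slope",np.polyfit(L[t,1],L[t,2],1),get_obs()["time_s"])
E
```

```text
down hit False
1.25 False [ 0.1 -0.4  0.2] 23.5667 [0.0001 0.0002 0.0001]
1.1 False [ 0.8 -0.4  0.2] 23.9167 [ 0.0001  0.0002 -0.0001]
0.95 False [ 1.  -0.   0.4] 24.2667 [-0.0006  0.0007 -0.0003]
0.8 False [-0.5 -0.4  0.7] 24.6167 [-0.0009  0.0008 -0.0005]
0.65 False [ 0.2 -0.6  0.2] 24.9667 [-0.0006  0.0006 -0.0005]
0.5 False [ 0.3 -0.3  0.3] 25.3167 [-0.0006  0.0005 -0.0005]
0.35 False [ 0.3  0.3 -0.6] 25.6667 [-0.0005  0.0004 -0.0005]
0.2 False [ 0.4 -0.2  0. ] 26.0167 [-0.0005  0.0003 -0.0006]
0.0 True [-3.2 -0.3 11.8] 26.3333 [ 0.0003 -0.0004  0.0016]
strap fit angle -0.000, n 1273, x at y0 0.0002, post [ 0.0003 -0.0146]
paddle 498 [0.0002 0.1593 0.0528] [[-0.012   0.1456  0.051 ]
 [ 0.0121  0.1726  0.0545]]
slope [0.00280435 0.05232852] 28.775
```

View pics/w4.png

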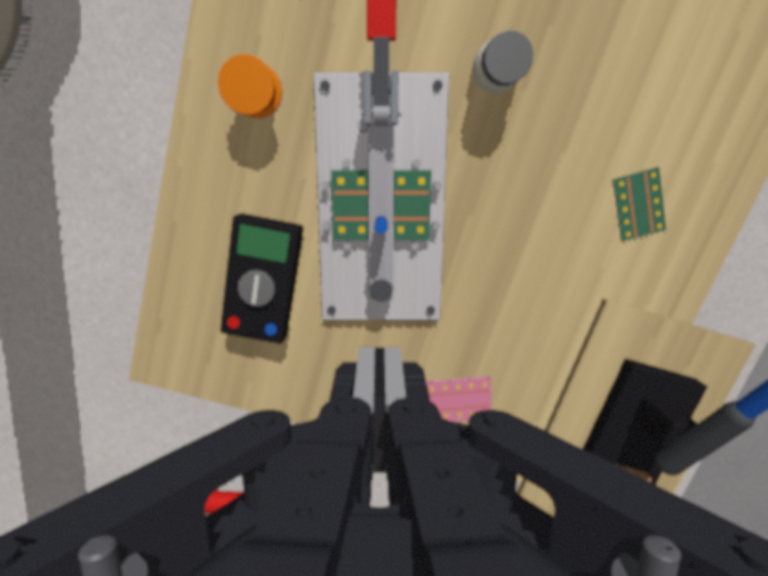

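The lever is down: the paddle is level (slope 0.003, face at 52.8 mm against 53 nominal). The strap is still home, the board is in its nest, and the multimeter, reel and jar are at the same pixels as before. I'm handing the job in.

```bash
python3 -c "
from h import *
ctrl.job_done(); print(get_obs()['time_s'])"
```

```text
the job is handed in; nothing more can be done
the job is handed in; nothing more can be done
```

The quick clamp is closed and the job was handed in at about 29 s of the 45 s allowed. I pushed the strap round by its blue post to its stop, then pushed the red lever down to its stop.

**Last checks (wrist camera, before hand-in):**
- **Strap:** 0.000 rad, so it lies home along the fixture axis.
- **Lever:** the paddle is level, slope 0.003, with its face 52.8 mm above the bench (53 expected).
- **Board and bystanders:** the board is in its nest. The multimeter, reel and jar are where they stood. I did not check the phone, bottle, glasses and screwdriver again; the arm worked only over the fixture.

**First lever push failed:** it stopped early because the shut fingertips end about 24.5 mm short of the reported TCP. The fingers passed over the lever's tip and pressed down on its end, leaving it at about 70° elevation. I measured the offset and corrected for it, and the third push brought the lever down. The same offset means the strap push touched the post only near its top, but the strap still reached its stop.

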